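# Pull-test the sandwich press handles

### The job

Before service, prove that the handle of every sandwich press on the left holds, the longest press first and the shortest last: slide it flat across the worktop, lengthwise, under the tester's lips and home against the stop, pull its handle straight up until the tester's pointer stands between the two marks (never past the upper one), and hold it there for about two seconds. Then let it down, slide it out and on to the rubber mat; at the end all the presses lie side by side wholly on the mat, lengthwise to the mat's short side (pointing away from you). Slide the presses rather than lift them, and leave the other things on the counter where they are.

Things in the scene. Friction and masses are not known exactly. Their poses are not given: they have to be found in the camera images.
- press_long: long sandwich press (may be absent): flat aluminium plate 150 mm long (x), 80 wide (y), 12 thick, about 500 g, slides easily; over it, centred, lengthwise on two posts, a wooden grip bar 90 long, 20 wide (y), spanning 42 to 62 mm above the plate's underside. Origin: centre of the underside, z up. Starts at the robot's left, lying crosswise (x roughly along world y)
- press_middle: middle sandwich press (may be absent): flat aluminium plate 120 mm long (x), 80 wide (y), 12 thick, about 420 g, slides easily; over it, centred, lengthwise on two posts, a wooden grip bar 75 long, 20 wide (y), spanning 42 to 62 mm above the plate's underside. Origin: centre of the underside, z up. Starts at the robot's left, lying crosswise (x roughly along world y)
- press_short: short sandwich press (may be absent): flat aluminium plate 90 mm long (x), 80 wide (y), 12 thick, about 340 g, slides easily; over it, centred, lengthwise on two posts, a wooden grip bar 60 long, 20 wide (y), spanning 42 to 62 mm above the plate's underside. Origin: centre of the underside, z up. Starts at the robot's left, lying crosswise (x roughly along world y)
- tester: pull tester fixed to the worktop: grey foot and rods behind (90 mm high), in front a steel carriage with a channel for a plate, open to the robot. Origin: on the worktop, channel centre line, front face of the end stop; x away from the robot along the channel, y left. Home: press lengthwise, its end at the stop (press origin at x = minus half its length, y = 0)
- mouth (a point): channel mouth, on the worktop, 110 mm before the stop. Channel without a floor, 86 mm wide between walls from here to the stop; in front of it guides flare out to 107 mm wide, ending 23 mm nearer the robot. Along each wall an inward lip (62 mm clear between the lips; underside 16, top 21 mm above the worktop) catches the plate's long edges when it is pulled up
- carriage (a joint): lift of the carriage, m: 0 at rest, end stop 0.030. Goes straight up on return springs (2.5 N to start + 0.9 N per mm), sinks back by itself. A pulled press rises about 4 mm, meets the lips and takes the carriage with it. Lower mark 0.010, upper mark 0.016 (about 11.5 and 17 N on the carriage, besides the press's weight)
- pointer (a point): tip of the dark pointer on the carriage, before a white scale with two black marks: 55 mm above the worktop at rest, 65 at the lower mark, 71 at the upper mark
- mat: the thin dark rubber mat lying flat on the worktop to the robot's right, 240 mm (its x, away from the robot) by 340 mm (y), less than 1 mm thick and no obstacle to sliding; origin at its centre, x away from the robot, y to the left
- tin: bystander: a food tin 57 mm across, 72 mm tall, standing left of the tester; origin centre of its underside
- tub: bystander: a small round tub 72 mm across, 71 mm tall, standing right of the tester; origin centre of its underside

How it is judged (in metres and radians):
On the way, in this order (a step that is already met when the one before it is completed fails the run):
1. the long press, if there is one, home in the tester, has been pulled up between the marks (marks plus 4 mm play: press raised 13 to 21.5 mm) for one second (x of press_long in the frame of tester between -0.095 and -0.065 m and height (world z) of press_long between 0.013 and 0.0215 m and contact force between press_long and tester above 9 N), for 1 s.
2. the middle press, if there is one, home in the tester, has been pulled up between the marks (marks plus 4 mm play: press raised 13 to 21.5 mm) for one second (x of press_middle in the frame of tester between -0.08 and -0.05 m and height (world z) of press_middle between 0.013 and 0.0215 m and contact force between press_middle and tester above 9 N), for 1 s.
3. the short press, if there is one, home in the tester, has been pulled up between the marks (marks plus 4 mm play: press raised 13 to 21.5 mm) for one second (x of press_short in the frame of tester between -0.065 and -0.035 m and height (world z) of press_short between 0.013 and 0.0215 m and contact force between press_short and tester above 9 N), for 1 s.
At the end, for the whole second after the job is handed in: Every press present lies flat, released and at rest with its whole plate on the mat (centre within 130 mm of the mat's centre along its long side, no end over the edge), lengthwise to the mat's short side within 0.2 rad; the tester's carriage is down (x of press_long in the frame of mat between -0.045 and 0.045 m and y of press_long in the frame of mat between -0.13 and 0.13 m and angle between the x axis of each of press_long, press_middle, press_short and the x axis of mat, either way round below 0.2 rad and height (world z) of each of press_long, press_middle, press_short below 0.006 m and angle between each of press_long, press_middle, press_short's own z axis and vertical below 0.05 rad and linear speed of each of press_long, press_middle, press_short below 0.02 m/s and x of press_middle in the frame of mat between -0.06 and 0.06 m and y of press_middle in the frame of mat between -0.13 and 0.13 m and x of press_short in the frame of mat between -0.075 and 0.075 m and y of press_short in the frame of mat between -0.13 and 0.13 m and value of joint carriage below 0.002 m); the robot touches nothing.
It fails at once if a press lifted off the worktop by more than 15 mm away from the tester ((height (world z) of press_long above 0.015 m and horizontal distance between press_long and tester above 0.115 m) or (height (world z) of press_middle above 0.015 m and horizontal distance between press_middle and tester above 0.1 m) or (height (world z) of press_short above 0.015 m and horizontal distance between press_short and tester above 0.085 m)).
It fails at once if the carriage pulled past the upper mark (more than 18 mm) (value of joint carriage above 0.018 m).
It fails at once if the tin pushed more than 30 mm from its place (distance of tin from where it was at the start of the episode above 0.03 m).
It fails at once if the tub pushed more than 30 mm from its place (distance of tub from where it was at the start of the episode above 0.03 m).
Of press_long, press_middle, press_short only 2 to 3 are there at a start; the rules pass over those that are not, and their reading is None.
At some moment in a run one of press_long, press_middle, press_short may be knocked a few centimetres aside while the robot is not near it.
Once in a run the grip may slacken for a moment while it holds something.
It also fails if it takes over 210 s, if anything falls off the work surface, if the arm or the gripper's body presses on something with over 40 N, if the wrist force passes 120 N, or if a joint passes its speed limit or range.

### The arm

A 6-joint arm with a two-finger parallel gripper is mounted at the origin on a cart in front of the work surface, level with it; the furniture and walls round the work are solid. World frame = base frame: x ahead of the robot, y to its left, z up, the work surface at z = 0. Lengths are in mm, angles in rad, forces in N, time in s.
With the tool pointing down it reaches from about 350 to 775 mm from the base axis. Payload 7.3 kg.
Tool frame: the origin (TCP) lies on the mounting face of the last link; the fingertips stand 178 mm ahead of it and the grasp point (between the pads) lies 159 mm ahead of it; z points along the fingers, y is the line along which they close (so a half turn about z gives the same grasp; the last joint's range is limited). The gripper opens to 92 mm and grips with 3 to 60 N. Pads are 19 mm wide; open, the fingers measure 130 mm over their backs; the gripper's body (75 mm by 190 mm) begins 47 mm behind the grasp point.
Start: joints at [-1.465, 0.342, 1.524, -0, 1.275, -0.146], TCP at [130.822, -508.442, 404.741] pointing down, gripper open.
Joint ranges: [-2.53, 2.53], [-0.77, 2.02], [0.04, 2.7], [-1, 4.14], [0.28, 2.66], [-3.11, 3.11]. Speed limits (rad/s): [2.57, 2.57, 3.14, 3.14, 3.14, 3.14].

### API

Orientations are given as [roll, pitch, yaw] about the fixed x, y, z axes, in that order (R = Rz(yaw) Ry(pitch) Rx(roll)).
In Python, from plant import bot, optics, sensors gives the robot as it stands (bot), with the cameras (optics) and the readings (sensors).
- The arm moves only by the shell command python3 shift.py, which reads ROWS from standard input. ROWS is a JSON object whose key "increments" holds a list of rows, 1 to 5 of them, each of 5 numbers: the finger opening in mm, then dx, dy, dz in mm, then a turn about the tool's z in rad; each row is the pose to reach, as a shift and turn from the pose commanded when the command began, along the tool's axes at that moment; what a row does not reach only later rows make up. A row lasts 1/8 s, in which the tool goes at most 62.5 mm and 0.188 rad, less where a joint would pass 70% of its speed; a pose out of reach is approached as far as the arm can. The fingers move at their own pace and stop on an object; the grip force is fixed at half the most. Time passes only in rows, so rows that do not move let the fingers close. It prints the time, the measured TCP pose, the force, the opening and the grip force at its end. Input that does not fit is refused with a message, and nothing moves.
- sensors.get_obs(): the state, without advancing time (a new reading comes with each control period).
- optics.capture(name): name is "scene" or "top" or "wrist"; returns a dict with "color" (480x640x3 uint8, red, green, blue), "K" (3x3 intrinsics, pixels), "R" (3x3) and "t" (3): a world point X has camera coordinates R X + t. Camera axes: x right, y down, z forward; pixel columns grow to the right and rows downward; lengths in mm; the calibration is good to about 2 mm. The wrist camera is an equidistant fisheye: a pixel r from the principal point sees the ray r / f radians off the axis. A picture is of the moment at which its call begins. There is no depth.
- bot.close_job(): hands the job in; it is judged then, once.
The state is a dict: "time": time; "joint_positions": joint angles; "dq": joint speeds; "tau": joint torques, N m; "tool_pos": TCP position; "tcp_rot": TCP orientation; "contact_force": force on the tool from outside, world axes, zero at the start; "moment": the same for the moment, N m; "grip_width": finger opening in mm; "finger_force": force on a finger pad.
Only numpy, scipy, OpenCV 4.12 (cv2) and the standard library are available. Lean on these libraries where they do the work, as an engineer would, in place of code of your own. Each camera call takes 0.05 s, during which the arm holds its last target. There are 200 camera calls.

## Working session

There is one attempt and no reset: what is moved stays moved. The work goes in short steps, Python scripts to look and compute and a shell command to move; the robot and the scene stay as the last step left them, time stands still between calls to the robot, and variables do not carry over. Pictures are saved under pics/ and viewed, at most 14 in all, crops included, and the job is handed in when it is done.

```bash
ls; mkdir -p pics; cat > h.py <<'E'
import numpy as np, cv2
from plant import bot, optics, sensors
def snap(n,f):
    c=optics.capture(n); cv2.imwrite('pics/'+f,cv2.cvtColor(c['color'],cv2.COLOR_RGB2BGR)); return c
def ray(c,u,v,z):
    K=np.array(c['K']);R=np.array(c['R']);t=np.array(c['t'])
    d=R.T@np.linalg.solve(K,[u,v,1.]); o=-R.T@t
    return o+d*(z-o[2])/d[2]
E
python3 - <<'E'
from h import *
print(sensors.get_obs())
c=snap('scene','s1.png');print(c['K'],-c['R'].T@c['t'])
c=snap('top','t1.png');print(c['K'],c['R'],c['t'])
E
```

```text
pics
plant.py
shift.py
{'time': 0.0, 'joint_positions': array([-1.46500650e+00,  3.42745961e-01,  1.52504713e+00, -3.87720489e-06,
        1.27537219e+00, -1.45986861e-01]), 'dq': array([-0.00024165, -0.00010915,  0.00034447, -0.00109114, -0.00148443,
       -0.00058203]), 'tau': array([-1.29796455e-03, -4.31247103e+01, -2.44223410e+01,  7.15252245e-02,
        5.58954547e-02, -1.22830161e-04]), 'tool_pos': array([ 130.80380653, -508.30321556,  404.02216506]), 'tcp_rot': array([-3.14003621e+00, -2.25100640e-04,  2.51777643e-01]), 'contact_force': array([0.68755756, 0.41687795, 0.00158899]), 'moment': array([-0.01213188,  0.06440465,  0.02414493]), 'finger_force': 0.0, 'grip_width': 91.69844437990064}
[[443.88670367   0.         320.07816908]
 [  0.         443.88670367 236.12989359]
 [  0.           0.           1.        ]] [275.87941517 558.46408683 779.56998946]
[[475.10471992   0.         307.19744839]
 [  0.         475.10471992 246.08850854]
 [  0.           0.           1.        ]] [[ 0.02009164 -0.99901089  0.03966822]
 [-0.99009341 -0.02539568 -0.13809451]
 [ 0.13896533 -0.0365007  -0.98962434]] [ -32.37159786  571.70658965 1093.9897797 ]
```

View pics/t1.png

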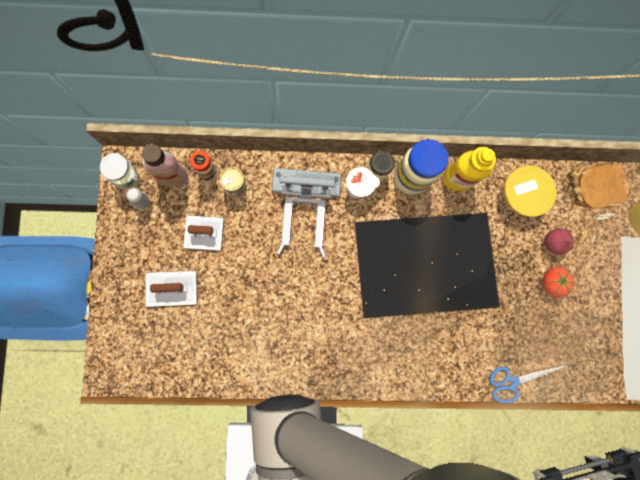

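View pics/s1.png

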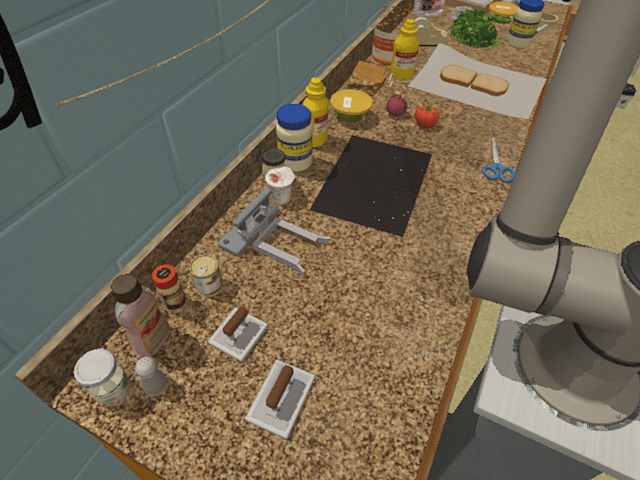

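The top view shows two presses, one at about (171,289) and a shorter one at (203,234). The tester's arms run from (283,250) and (322,250) back to about (305,185), and the mat covers (357–497, 214–316). The tin is at (232,180) and the tub at (362,181).

```bash
cat >> h.py <<'E'
def rect(c,m,z):
    cs=cv2.findContours(m.astype(np.uint8),cv2.RETR_EXTERNAL,cv2.CHAIN_APPROX_NONE)[0]
    k=max(cs,key=cv2.contourArea)
    h=cv2.convexHull(k)
    p=np.array([ray(c,u,v,z)[:2] for u,v in h[:,0]],np.float32)
    (cx,cy),(w,hh),a=cv2.minAreaRect(p)
    if w<hh: w,hh,a=hh,w,a+90
    a=(a+90)%180-90
    return np.round([cx,cy,w,hh],1),round(np.radians(a),3)
def presses(c,boxes):
    hsv=cv2.cvtColor(c['color'],cv2.COLOR_RGB2HSV)
    out=[]
    for x0,y0,x1,y1 in boxes:
        m=np.zeros(hsv.shape[:2],bool); m[y0:y1,x0:x1]=True
        pl=m&(hsv[...,1]<45)&(hsv[...,2]>120)
        gr=m&(hsv[...,0]<14)&(hsv[...,1]>90)&(hsv[...,2]<130)
        gr=cv2.morphologyEx(gr.astype(np.uint8),cv2.MORPH_OPEN,np.ones((5,5)))
        out.append((rect(c,pl,12),rect(c,gr,62)))
    return out
E
python3 - <<'E'
from h import *
c=optics.capture('top')
for r in presses(c,[(135,262,206,316),(176,208,232,258)]): print(r)
hsv=cv2.cvtColor(c['color'],cv2.COLOR_RGB2HSV)
m=np.zeros((480,640),bool);m[200:330,345:510]=1
print('mat',rect(c,cv2.morphologyEx((m&(hsv[...,2]<45)).astype(np.uint8),cv2.MORPH_OPEN,np.ones((5,5))),0))
for n in [(285,183),(283,250),(322,250),(303,200),(232,180),(362,181)]: print(n,ray(c,*n,72 if n[1]<182 else 21).round())
cr=c['color'][150:270,250:380]; cv2.imwrite('pics/tz.png',cv2.cvtColor(cv2.resize(cr,None,fx=6,fy=5,interpolation=cv2.INTER_CUBIC),cv2.COLOR_RGB2BGR))
E
```

```text
Traceback (most recent call last):
  File "h.py", line 26, in presses
    out.append((rect(c,pl,12),rect(c,gr,62)))
                              ~~~~^^^^^^^^^
  File "h.py", line 11, in rect
    k=max(cs,key=cv2.contourArea)
ValueError: max() iterable argument is empty
```

```bash
python3 - <<'E'
from h import *
c=optics.capture('top')
hsv=cv2.cvtColor(c['color'],cv2.COLOR_RGB2HSV)
print(hsv[286:291,160:172:3].tolist(), hsv[280,160:172:3].tolist(), hsv[230,195:210:4].tolist())
m=np.zeros((480,640),bool);m[200:330,345:510]=1
print('mat',rect(c,cv2.morphologyEx((m&(hsv[...,2]<45)).astype(np.uint8),cv2.MORPH_OPEN,np.ones((5,5))),0))
for n in [(285,183),(283,250),(322,250),(303,200),(232,180),(362,181)]: print(n,ray(c,*n,72 if n[1]<182 else 21).round())
cr=c['color'][150:270,250:380]; cv2.imwrite('pics/tz.png',cv2.cvtColor(cv2.resize(cr,None,fx=5,fy=5,interpolation=cv2.INTER_CUBIC),cv2.COLOR_RGB2BGR))
E
```

```text
[[[10, 150, 143], [11, 149, 140], [11, 157, 140], [10, 150, 141]], [[10, 155, 138], [11, 155, 138], [11, 152, 138], [10, 154, 137]], [[10, 155, 135], [12, 161, 130], [11, 156, 132], [11, 151, 130]], [[11, 158, 124], [11, 160, 124], [11, 151, 123], [11, 159, 122]], [[10, 150, 117], [11, 155, 112], [11, 155, 107], [10, 142, 111]]] [[9, 7, 245], [9, 7, 241], [11, 9, 228], [8, 9, 230]] [[11, 157, 138], [11, 159, 141], [11, 156, 139], [11, 153, 140]]
mat (array([ 659.6, -407. ,   28.9,   15.4]), np.float64(-1.542))
(285, 183) [731.  38.  21.]
(283, 250) [564.  38.  21.]
(322, 250) [566. -56.  21.]
(303, 200) [689.  -7.  21.]
(232, 180) [720. 162.  72.]
(362, 181) [ 727. -145.   72.]
```

View pics/tz.png

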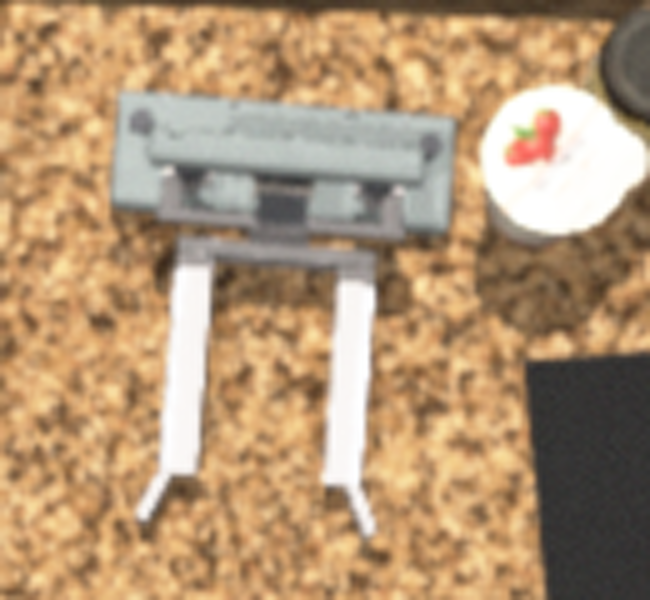

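Zoomed top view: the white lips have corners at zoom (178,263), (212,263), (197,473), (162,470) on the left and (340,272), (375,277), (358,487), (323,485) on the right. The stop bar is at zoom y≈240–268. Next I'll compute the poses.

```bash
sed -i "s/hsv\[...,2\]<130)/hsv[...,2]<165)\&(hsv[...,1]>125)/" h.py; python3 - <<'E'
from h import *
c=optics.capture('top')
for b in [(135,262,206,316),(176,208,232,258)]: print(presses(c,[b]))
hsv=cv2.cvtColor(c['color'],cv2.COLOR_RGB2HSV)
m=np.zeros((480,640),bool);m[200:330,345:510]=1
print(np.median(hsv[240:290,380:480].reshape(-1,3),0))
print('mat',rect(c,cv2.morphologyEx((m&(hsv[...,2]<70)).astype(np.uint8),cv2.MORPH_OPEN,np.ones((5,5))),0))
Z=[(178,263),(212,263),(197,473),(162,470),(340,272),(375,277),(358,487),(323,485),(140,518),(370,533),(195,245),(355,258)]
for u,v in Z: print((u,v),ray(c,250+(u+.5)/5-.5,150+(v+.5)/5-.5,21).round(1)[:2])
m=np.zeros((480,640),bool);m[198:250,270:335]=1
m&=(hsv[...,1]<25)&(hsv[...,2]>200)
n,l,st,ce=cv2.connectedComponentsWithStats(m.astype(np.uint8))
for i in range(1,n):
    if st[i,4]>60: print(st[i],rect(c,l==i,21))
E
```

```text
[((array([466.1, 303.1, 118.5,  80.9]), np.float64(-1.504)), (array([466.5, 302.6,  68.1,  13.7]), np.float64(-1.548)))]
[((array([603. , 233.8,  90.9,  81.7]), np.float64(1.521)), (array([603.1, 232.4,  51.2,  14.2]), np.float64(-1.544)))]
[15. 18. 55.]
mat (array([ 541.6, -317.9,  336.2,  237.5]), np.float64(-1.472))
(178, 263) [682.4  36.2]
(212, 263) [682.9  19.5]
(197, 473) [578.5  24.3]
(162, 470) [579.5  41.3]
(340, 272) [680.2 -43.5]
(375, 277) [678.2 -60.8]
(358, 487) [573.6 -54.1]
(323, 485) [574.2 -37.1]
(140, 518) [555.8  51.2]
(370, 533) [551.3 -60.3]
(195, 245) [691.7  28.1]
(355, 258) [687.5 -50.8]
[279 203  13  47 314] (array([623.1,  31.7, 116.7,  21.2]), np.float64(-0.101))
[315 206  10  44 294] (array([622.2, -49. , 106.9,  18.2]), np.float64(-0.038))
```

The presses are the middle (120 mm) at (466,303) and the short (90 mm) at (603,233). There is no long press. The tester's stop is at about (684,-12) with yaw ≈-0.056, and the mat is at (542,-318) with yaw 0.099. Next I'll write a helper that works out tool-axis shifts.

```bash
cat > to.py <<'E'
# usage: to.py x y z yaw : shift in tool axes from the measured pose
import sys; from h import *
from scipy.spatial.transform import Rotation as Ro
o=sensors.get_obs(); R=Ro.from_euler('xyz',o['tcp_rot']).as_matrix()
x=[float(a) for a in sys.argv[1:]]
yaw=o['tcp_rot'][2]; d=(x[3]-yaw+np.pi)%(2*np.pi)-np.pi
print('shift',(R.T@(np.array(x[:3])-o['tool_pos'])).round(1),'turn',round(-d,3),'steps mm',round(np.linalg.norm(np.array(x[:3])-o['tool_pos'])/62.5,1),'pos',o['tool_pos'].round(1),'yaw',round(yaw,3),'q6',o['joint_positions'][5].round(2))
E
python3 to.py 470 -200 300 0.8; echo '{"increments": [[60,0,0,0,0]]}' | python3 shift.py; 
```

```text
shift [ 405.3 -214.1  104.6] turn -0.548 steps mm 7.5 pos [ 130.8 -508.4  404.4] yaw 0.252 q6 -0.15
time: 0.38
tool_pos: [130.8, -508.4, 404.6]
tcp_rot: [-3.141, -0.0, 0.252]
contact_force: [0.2, -0.2, -0.3]
grip_width: 85.6
finger_force: 0.0
```

```bash
echo '{"increments": [[60,54,-28,14,-0.1],[60,108,-56,28,-0.2],[60,162,-84,42,-0.3],[60,216,-112,56,-0.4],[60,270,-140,70,-0.5]]}' | python3 shift.py|head -2;  python3 to.py 470 303 300 1.6
```

```text
time: 1.0
tool_pos: [358.7, -304.2, 334.6]
shift [ 497.1 -366.    34.1] turn -0.845 steps mm 9.9 pos [ 358.7 -304.2  334.6] yaw 0.755 q6 -0.05
```

```bash
echo '{"increments": [[60,49,-36,4,-0.1],[60,98,-72,8,-0.2],[60,148,-108,12,-0.3],[60,198,-145,16,-0.4],[60,248,-182,20,-0.5]]}' | python3 shift.py|head -2;  python3 to.py 470 303 300 1.6
```

```text
time: 1.62
tool_pos: [414.4, -1.4, 314.9]
shift [306.6 -41.8  14.9] turn -0.345 steps mm 5.0 pos [414.4  -1.4 314.9] yaw 1.255 q6 0.13
```

```bash
echo '{"increments": [[60,61,-8,3,-0.1],[60,122,-16,6,-0.2],[60,183,-25,9,-0.3],[60,244,-33,12,-0.345],[60,306,-42,15,-0.345]]}' | python3 shift.py|head -2; echo '{"increments": [[60,0,0,0,0]]}' | python3 shift.py|head -3; python3 - <<'E'
from h import *
c=snap('wrist','w1.png'); print(c['K'][0],-c['R'].T@c['t'])
c=snap('top','t2.png')
E
```

```text
time: 2.25
tool_pos: [470.5, 302.4, 299.7]
time: 2.38
tool_pos: [470.1, 304.0, 299.1]
tcp_rot: [3.141, -0.001, 1.602]
[371.64829954   0.         320.56605928] [467.32583539 380.01771779 279.09797641]
```

View pics/w1.png

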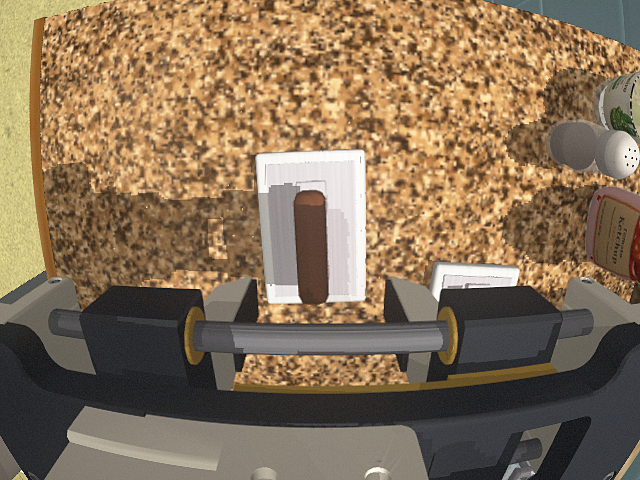

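Wrist view: the grip bar runs from (309,192) to (314,302) on the plate (258–366, 152–302), between the open fingers. Now I'll cast the bar's axis onto its top plane.

```bash
cat >> h.py <<'E'
def wray(c,u,v,z):
    K=c['K'];a=(u-K[0,2])/K[0,0];b=(v-K[1,2])/K[1,1];r=np.hypot(a,b)+1e-9
    d=c['R'].T@np.array([a/r*np.sin(r),b/r*np.sin(r),np.cos(r)]); o=-c['R'].T@c['t']
    return (o+d*(z-o[2])/d[2])[:2]
def wbar(c,z=62):
    hsv=cv2.cvtColor(c['color'],cv2.COLOR_RGB2HSV)
    g=(hsv[...,0]<14)&(hsv[...,1]>100)&(hsv[...,2]<130); g[:,:200]=0; g[:,460:]=0
    g=cv2.morphologyEx(g.astype(np.uint8),cv2.MORPH_OPEN,np.ones((9,9)))
    k=max(cv2.findContours(g,0,2)[0],key=cv2.contourArea)
    p=np.array([wray(c,u,v,z) for u,v in k[:,0]],np.float32)
    (cx,cy),wh,a=cv2.minAreaRect(p)
    return cv2.boundingRect(k),np.round([cx,cy,*wh],1),round(a,1)
E
python3 - <<'E'
from h import *
c=optics.capture('wrist'); print(wbar(c))
for u,v in [(295,195),(326,195),(300,296),(328,296)]: print((u,v),wray(c,u,v,62).round(1))
c=optics.capture('top')
print(presses(c,[(135,262,206,316)]),presses(c,[(176,208,232,258)]))
E
python3 to.py 466.5 303 211 1.61
```

```text
((315, 283, 9, 13), array([468.7, 277.6,   5.2,   8.5]), 1.7)
(295, 195) [452.9 337.9]
(326, 195) [471.3 338.4]
(300, 296) [456.6 272.3]
(328, 296) [474.7 272.8]
[((array([467.9, 285.8,  83.3,  81.7]), np.float64(-1.519)), (array([466.8, 285.6,  29.4,  13.6]), np.float64(-1.51)))] [((array([603.1, 233.9,  91.1,  81.7]), np.float64(1.524)), (array([603.1, 232.4,  51.2,  14.2]), np.float64(-1.544)))]
shift [ 3.8 -3.6 88.6] turn -0.014 steps mm 1.4 pos [470.3 299.3 299.6] yaw 1.596 q6 0.4
```

```bash
echo '{"increments": [[60,4,-5,30,-0.03],[60,4,-5,60,-0.03],[60,4,-5,88,-0.03],[60,4,-5,88,-0.03]]}' | python3 shift.py|head -4; echo '{"increments": [[5,0,0,0,0],[5,0,0,0,0],[5,0,0,0,0],[5,0,0,0,0],[5,0,0,0,0]]}' | python3 shift.py; python3 to.py 460 150 211 0.8; python3 to.py 460 0 211 -0.056;
```

```text
time: 3.08
tool_pos: [464.8, 302.5, 210.3]
tcp_rot: [-3.138, 0.002, 1.625]
contact_force: [-0.1, -0.8, 0.1]
time: 3.7
tool_pos: [465.1, 304.2, 212.0]
tcp_rot: [-3.141, 0.0, 1.627]
contact_force: [-0.9, 1.1, 3.4]
grip_width: 19.8
finger_force: 30.0
shift [-153.6  -13.7    1. ] turn 0.827 steps mm 2.5 pos [465.1 304.2 212. ] yaw 1.627 q6 0.39
shift [-303.4  -22.2    1. ] turn 1.683 steps mm 4.9 pos [465.1 304.2 212. ] yaw 1.627 q6 0.39
```

```bash
echo '{"increments": [[5,-30,-2,0,0.16],[5,-60,-4,0,0.32],[5,-90,-6,0,0.5],[5,-120,-8,0,0.67],[5,-150,-11,0,0.84]]}' | python3 shift.py; python3 to.py 460 0 211 -0.056;
```

```text
time: 4.32
tool_pos: [462.8, 153.1, 212.0]
tcp_rot: [3.141, -0.001, 0.781]
contact_force: [-0.3, 2.5, 0.5]
grip_width: 19.6
finger_force: 30.0
shift [-109.8  106.7    0.9] turn 0.837 steps mm 2.5 pos [462.8 153.1 212. ] yaw 0.781 q6 0.95
```

```bash
echo '{"increments": [[5,-22,22,0,0.17],[5,-44,43,0,0.34],[5,-66,65,0,0.51],[5,-88,86,0,0.68],[5,-110,107,0,0.837]]}' | python3 shift.py; echo '{"increments": [[5,0,0,0,0]]}' | python3 shift.py|head -3; python3 - <<'E'
from h import *
c=snap('top','t3.png')
cr=c['color'][180:330,230:380]; cv2.imwrite('pics/tz3.png',cv2.cvtColor(cv2.resize(cr,None,fx=4,fy=4,interpolation=cv2.INTER_CUBIC),cv2.COLOR_RGB2BGR))
snap('wrist','w3.png')
E
```

```text
time: 4.95
tool_pos: [460.9, -0.4, 212.0]
tcp_rot: [-3.141, -0.001, -0.056]
contact_force: [1.2, 3.6, 2.8]
grip_width: 19.8
finger_force: 30.0
time: 5.08
tool_pos: [461.1, -1.5, 212.0]
tcp_rot: [3.141, -0.001, -0.053]
```

View pics/w3.png

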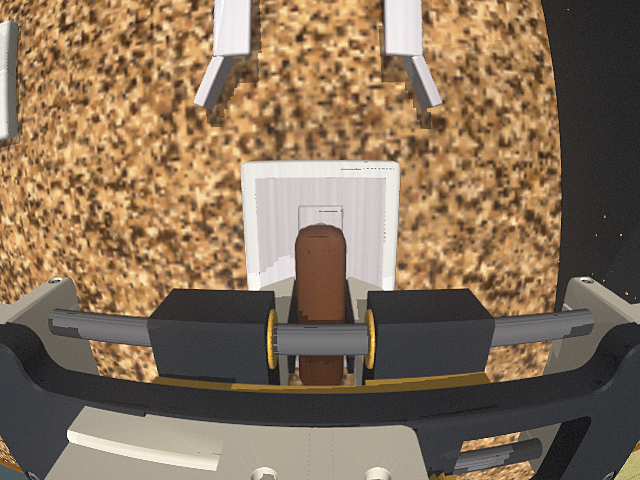

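The wrist view shows the press held straight, with plate front corners at (243,165) and (398,163). The lips' front corners are at (215,54)/(248,54) and (387,54)/(420,54), and the flare tips at (203,106) and (435,105). Now a relative measurement.

```bash
python3 - <<'E'
from h import *
c=optics.capture('wrist')
for n,p,z in [('plateL',(243,165),12),('plateR',(398,163),12),('plateL2',(247,285),12),('plateR2',(392,288),12),('lipLi',(248,54),21),('lipLi2',(251,2),21),('lipRi',(387,54),21),('lipRi2',(384,2),21),('lipLo',(215,54),21),('lipRo',(420,54),21)]: print(n,wray(c,*p,z).round(1))
g=cv2.cvtColor(c['color'],cv2.COLOR_RGB2HSV)
for r in (5,20,40): 
    m=(g[r,:,1]<30)&(g[r,:,2]>140); x=np.where(m[190:450])[0]+190; s=np.split(x,np.where(np.diff(x)>3)[0]+1)
    print(r,[(a[0],a[-1],wray(c,a[0],r,21).round(1),wray(c,a[-1]+1,r,21).round(1)) for a in s if len(a)>10])
o=sensors.get_obs();print(o['tool_pos'].round(1),o['tcp_rot'].round(3))
E
```

```text
plateL [522.6  34.4]
plateR [519.8 -41.6]
plateL2 [459.1  38.9]
plateR2 [453.5 -38.7]
lipLi [575.3  26.9]
lipLi2 [601.4  24.6]
lipRi [572.  -36.5]
lipRi2 [598.1 -36.8]
lipLo [577.3  42.6]
lipRo [572.4 -52.2]
5 [(np.int64(216), np.int64(251), array([602.4,  41.4]), array([599.8,  24.2])), (np.int64(386), np.int64(422), array([596.6, -37.6]), array([597.5, -55.5]))]
20 [(np.int64(215), np.int64(251), array([594.5,  42.1]), array([592. ,  24.4])), (np.int64(387), np.int64(423), array([588.9, -37.6]), array([589.6, -55.4]))]
40 [(np.int64(215), np.int64(250), array([584.3,  42.3]), array([582. ,  25.2])), (np.int64(387), np.int64(423), array([578.9, -36.9]), array([579.4, -54.6]))]
[4.611e+02 3.000e-01 2.120e+02] [ 3.141e+00 -1.000e-03 -4.900e-02]
```

```bash
echo '{"increments": [[5,25,-1,0,0],[5,50,-1,0,0],[5,75,-1,0,0],[5,100,-1,0,0],[5,120,-1,0,0]]}' | python3 shift.py; echo '{"increments": [[5,10,0,0,0],[5,20,0,0,0],[5,30,0,0,0],[5,34,0,0,0],[5,38,0,0,0]]}' | python3 shift.py
```

```text
time: 5.85
tool_pos: [580.3, -3.2, 211.8]
tcp_rot: [-3.141, 0.004, -0.047]
contact_force: [-7.6, -0.3, 9.0]
grip_width: 20.0
finger_force: 30.0
time: 6.48
tool_pos: [617.7, -5.2, 211.8]
tcp_rot: [-3.141, 0.004, -0.048]
contact_force: [-7.0, 0.0, 7.5]
grip_width: 19.5
finger_force: 30.0
```

```bash
echo '{"increments": [[5,2,0,0,0],[5,4,0,0,0],[5,4,0,0,0]]}' | python3 shift.py;echo '{"increments": [[5,2,0,0,0],[5,4,0,0,0],[5,4,0,0,0]]}' | python3 shift.py; python3 - <<'E'
from h import *
c=snap('top','t4.png')
cr=c['color'][150:270,250:370]; cv2.imwrite('pics/tz4.png',cv2.cvtColor(cv2.resize(cr,None,fx=5,fy=5,interpolation=cv2.INTER_CUBIC),cv2.COLOR_RGB2BGR))
c=snap('wrist','w4.png')
E
```

```text
time: 6.85
tool_pos: [621.8, -5.4, 211.8]
tcp_rot: [-3.141, 0.003, -0.048]
contact_force: [-5.9, 0.5, 7.2]
grip_width: 19.9
finger_force: 30.0
time: 7.22
tool_pos: [624.4, -5.4, 211.8]
tcp_rot: [-3.141, 0.008, -0.048]
contact_force: [-13.9, 0.4, 11.6]
grip_width: 19.9
finger_force: 30.0
```

View pics/w4.png

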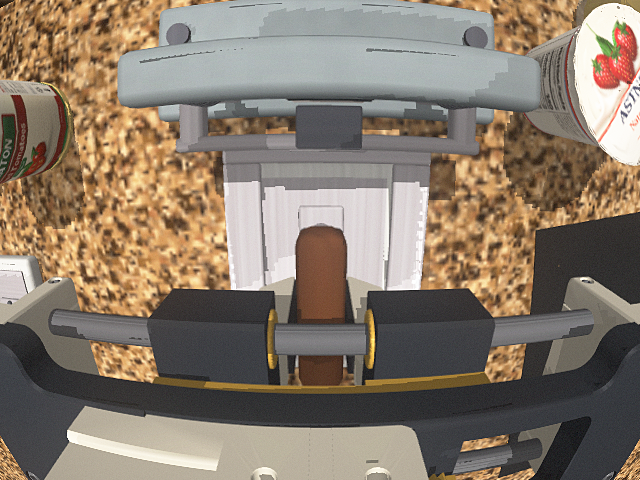

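The press is home: its front edge sits at the stop bar (y≈160) and the force rose to 14 N. I'll ease off slightly and start the pull.

```bash
echo '{"increments": [[5,-1.5,0,0,0],[5,-1.5,0,-2,0],[5,-1.5,0,-4,0],[5,-1.5,0,-6,0],[5,-1.5,0,-8,0]]}' | python3 shift.py; echo '{"increments": [[5,0,0,-2,0],[5,0,0,-4,0],[5,0,0,-6,0],[5,0,0,-8,0],[5,0,0,-8,0]]}' | python3 shift.py
```

```text
time: 7.95
tool_pos: [624.1, -6.4, 218.2]
tcp_rot: [-3.141, 0.005, -0.05]
contact_force: [-4.7, 2.3, -9.4]
grip_width: 19.7
finger_force: 30.0
time: 8.57
tool_pos: [624.0, -6.4, 225.4]
tcp_rot: [-3.141, 0.006, -0.05]
contact_force: [-4.3, 3.1, -14.3]
grip_width: 19.7
finger_force: 30.0
```

```bash
echo '{"increments": [[5,0,0,-2,0],[5,0,0,-3.5,0],[5,0,0,-3.5,0],[5,0,0,-3.5,0]]}' | python3 shift.py; python3 - <<'E'
from h import *
c=snap('scene','s5.png'); cv2.imwrite('pics/sz5.png',cv2.cvtColor(cv2.resize(c['color'][170:290,200:340],None,fx=5,fy=5,interpolation=cv2.INTER_CUBIC),cv2.COLOR_RGB2BGR))
E
```

```text
time: 9.07
tool_pos: [624.0, -6.4, 228.8]
tcp_rot: [-3.141, 0.006, -0.05]
contact_force: [-4.4, 3.4, -18.0]
grip_width: 20.0
finger_force: 30.0
```

View pics/sz5.png

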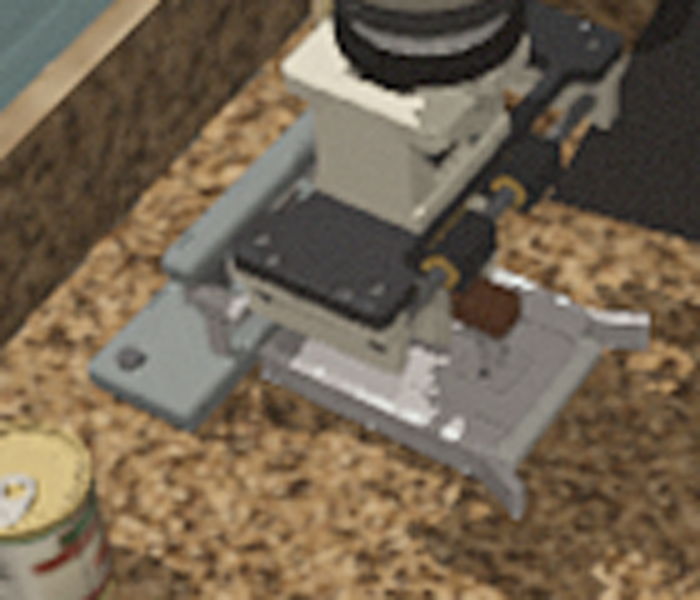

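The carriage is raised with the press, and its lips stand clear of the worktop. The pointer is hidden, but 18 N and 17 mm of rise mean the carriage is at about 13 mm, between the marks. Holding there.

```bash
for i in 1 2 3 ; do echo '{"increments": [[5,0,0,0,0],[5,0,0,0,0],[5,0,0,0,0],[5,0,0,0,0],[5,0,0,0,0]]}' | python3 shift.py | grep -v rot; done
```

```text
time: 9.75
tool_pos: [624.0, -6.5, 228.8]
contact_force: [-4.3, 3.0, -18.7]
grip_width: 20.1
finger_force: 30.0
time: 10.38
tool_pos: [624.0, -6.4, 228.7]
contact_force: [-4.5, 2.5, -18.2]
grip_width: 19.6
finger_force: 30.0
time: 11.0
tool_pos: [624.0, -6.5, 228.7]
contact_force: [-3.7, 2.9, -18.5]
grip_width: 19.7
finger_force: 30.0
```

```bash
echo '{"increments": [[5,0,0,4,0],[5,0,0,8,0],[5,0,0,12,0],[5,0,0,15,0],[5,0,0,18,0]]}' | python3 shift.py; echo '{"increments": [[5,0,0,0,0]]}' | python3 shift.py; python3 to.py 455 0 211.8 -0.056
```

```text
time: 11.62
tool_pos: [624.0, -6.7, 213.3]
tcp_rot: [-3.142, 0.004, -0.05]
contact_force: [-11.6, 1.0, 1.2]
grip_width: 19.8
finger_force: 30.0
time: 11.75
tool_pos: [624.1, -6.8, 213.3]
tcp_rot: [-3.142, 0.004, -0.05]
contact_force: [-9.2, 1.7, -2.4]
grip_width: 19.9
finger_force: 30.0
shift [-169.2    1.6    2.1] turn 0.006 steps mm 2.7 pos [624.1  -6.8 213.3] yaw -0.05 q6 1.49
```

```bash
echo '{"increments": [[5,-20,0,0.8,0],[5,-55,0,0.8,0],[5,-95,0,0.8,0],[5,-135,0,0.8,0],[5,-170,0,0.8,0]]}' | python3 shift.py; python3 to.py 548.5 -387.6 212.3 0.099
```

```text
time: 12.38
tool_pos: [455.4, 1.3, 213.7]
tcp_rot: [3.141, -0.006, -0.05]
contact_force: [-0.9, -0.7, -4.5]
grip_width: 19.7
finger_force: 30.0
shift [112.4 383.7   2.5] turn -0.149 steps mm 6.4 pos [455.4   1.3 213.7] yaw -0.05 q6 1.46
```

```bash
python3 - <<'E'
from h import *
c=optics.capture('wrist')
cv2.imwrite('pics/w6.png',c['color'][...,::-1])
E
echo '{"increments": [[5,8,35,1.5,0],[5,18,75,1.5,-0.03],[5,32,115,1.5,-0.06],[5,45,155,1.5,-0.09],[5,57,195,1.5,-0.12]]}' | python3 shift.py; python3 to.py 548.5 -387.6 211.9 0.099
```

```text
time: 13.05
tool_pos: [504.0, -198.4, 212.4]
tcp_rot: [3.138, -0.005, 0.071]
contact_force: [0.3, -0.2, -3.3]
grip_width: 19.4
finger_force: 30.0
shift [ 31.  191.9   1.3] turn -0.028 steps mm 3.1 pos [ 504.  -198.4  212.4] yaw 0.071 q6 0.98
```

```bash
echo '{"increments": [[5,7,45,0.5,-0.02],[5,14,90,0.5,-0.03],[5,21,135,0.5,-0.03],[5,27,170,0.5,-0.03],[5,31,192,0.5,-0.03]]}' | python3 shift.py; echo '{"increments": [[5,0,0,0.5,0],[5,0,0,0.5,0]]}' | python3 shift.py; python3 to.py 548.5 -387.6 211.9 0.099
```

```text
time: 13.68
tool_pos: [547.6, -388.3, 211.9]
tcp_rot: [3.137, -0.004, 0.099]
contact_force: [0.5, 1.3, -1.4]
grip_width: 19.8
finger_force: 30.0
time: 13.92
tool_pos: [547.4, -386.0, 211.9]
tcp_rot: [3.137, -0.003, 0.1]
contact_force: [1.4, -4.3, 3.8]
grip_width: 20.1
finger_force: 30.0
shift [0.9 1.7 0.1] turn 0.001 steps mm 0.0 pos [ 547.4 -386.   211.9] yaw 0.1 q6 0.74
```

Release, rise, and check the placing with the top camera.

```bash
echo '{"increments": [[50,0,0,0,0],[50,0,0,0,0],[50,0,0,0,0]]}' | python3 shift.py|grep -v rot; echo '{"increments": [[60,0,0,-40,0],[60,0,0,-90,0],[60,-30,-60,-90,0],[60,-60,-120,-90,0],[60,-80,-180,-90,0]]}' | python3 shift.py|head -2; python3 - <<'E'
from h import *
c=snap('top','t7.png')
print(presses(c,[(176,208,232,258)]))
E
python3 to.py 603 233 300 1.6
```

```text
time: 14.3
tool_pos: [546.8, -384.6, 209.6]
contact_force: [0.7, -1.7, 0.5]
grip_width: 45.3
finger_force: 0.0
time: 14.92
tool_pos: [451.9, -221.4, 299.9]
[((array([602.9, 233.8,  90.7,  81.6]), np.float64(1.521)), (array([603.1, 232.4,  51.2,  14.2]), np.float64(-1.544)))]
shift [ 200.  -429.6    0.5] turn -1.498 steps mm 7.6 pos [ 447.7 -214.7  298.2] yaw 0.102 q6 0.87
```

View pics/t7.png

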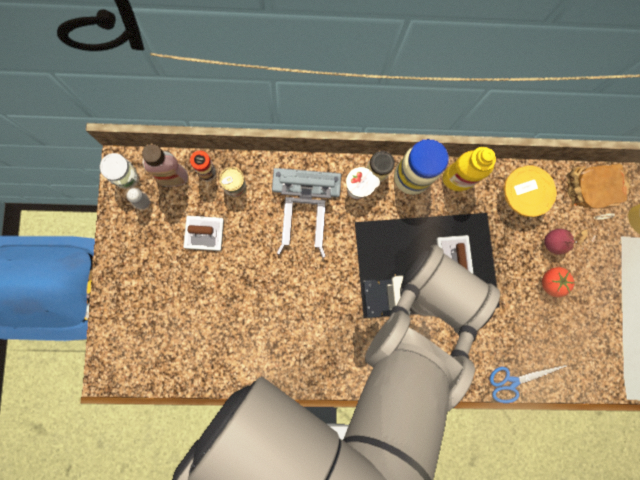

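Top view: the middle press is on the mat at about (456,258), partly hidden by the arm. The short press is still at (203,233) and the tester is at rest. Next is the short press.

```bash
echo '{"increments": [[60,25,-54,0,-0.18],[60,50,-108,0,-0.36],[60,75,-162,0,-0.54],[60,100,-216,0,-0.72],[60,125,-270,0,-0.9]]}' | python3 shift.py|head -2; python3 to.py 603 233 300 1.6
```

```text
time: 15.6
tool_pos: [551.3, 60.0, 299.9]
shift [ 1.738e+02 -4.890e+01 -1.000e-01] turn -0.594 steps mm 2.9 pos [551.3  60.  299.9] yaw 1.006 q6 0.53
```

```bash
echo '{"increments": [[60,50,-14,0,-0.18],[60,100,-28,0,-0.36],[60,150,-42,0,-0.54],[60,174,-49,0,-0.594],[60,174,-49,0,-0.594]]}' | python3 shift.py|head -2; python3 - <<'E'
from h import *
c=optics.capture('wrist'); cv2.imwrite('pics/w8.png',c['color'][...,::-1])
hsv=cv2.cvtColor(c['color'],cv2.COLOR_RGB2HSV)
for r in range(200,300,15):
    m=(hsv[r,:,0]<14)&(hsv[r,:,1]>100)&(hsv[r,:,2]<150); x=np.where(m[260:380])[0]+260
    if len(x): a,b=np.percentile(x,[3,97]); print(r,a,b,wray(c,a,r,62).round(1),wray(c,b,r,62).round(1))
o=sensors.get_obs();print(o['tool_pos'].round(1),o['tcp_rot'].round(3))
E
```

```text
time: 16.23
tool_pos: [603.5, 232.6, 299.2]
200 262.63 376.58 [567.1 266.7] [635.3 268.5]
215 292.6 378.31 [585.3 257.8] [636.9 259.3]
230 304.66 332.02 [592.7 248.7] [609.2 249.1]
245 304.78 331.44 [592.9 239.1] [609.2 239.6]
260 263.48 331.13 [567.  228.5] [609.4 229.8]
275 302.93 377.14 [591.9 219.2] [639.  220.3]
290 298.41 369.13 [589.1 208.7] [634.6 209.7]
[603.4 231.3 299.3] [-3.141e+00  1.000e-03  1.595e+00]
```

View pics/w8.png

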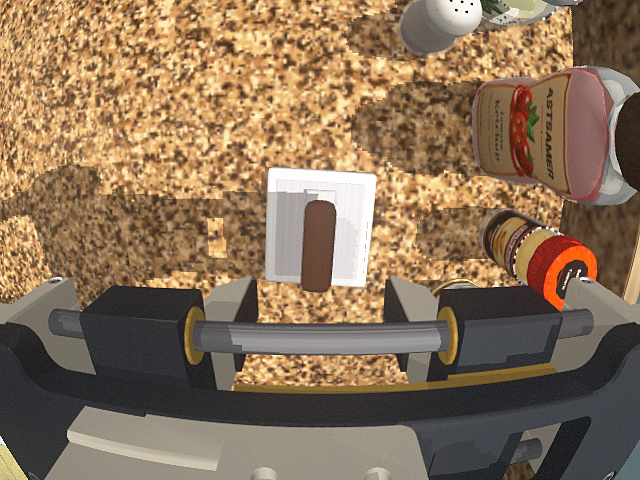

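The bar runs from (321,205) to (317,285), and the plate is at (266–377, 168–287), yaw about 1.53. The fingers straddle it. Descend and grip.

```bash
echo '{"increments": [[60,1,-1.5,30,0.065],[60,1,-1.5,60,0.065],[60,1,-1.5,88,0.065],[60,1,-1.5,88,0.065]]}' | python3 shift.py|head -4; echo '{"increments": [[5,0,0,0,0],[5,0,0,0,0],[5,0,0,0,0],[5,0,0,0,0],[5,0,0,0,0]]}' | python3 shift.py; python3 to.py 470 150 211 0.8
```

```text
time: 16.77
tool_pos: [601.4, 230.1, 209.8]
tcp_rot: [-3.136, 0.002, 1.527]
contact_force: [0.2, -0.5, 0.3]
time: 17.4
tool_pos: [602.1, 231.9, 212.2]
tcp_rot: [-3.142, 0.0, 1.529]
contact_force: [-1.2, 1.0, 2.5]
grip_width: 20.0
finger_force: 30.0
shift [ -87.3 -128.5    1.2] turn 0.729 steps mm 2.5 pos [602.1 231.9 212.2] yaw 1.529 q6 0.29
```

```bash
echo '{"increments": [[5,-12,-22,0,0.14],[5,-30,-50,0,0.29],[5,-50,-76,0,0.44],[5,-70,-104,0,0.58],[5,-87,-128,0,0.73]]}' | python3 shift.py; python3 to.py 475 0 211.5 -0.05
```

```text
time: 18.02
tool_pos: [470.1, 149.7, 212.2]
tcp_rot: [3.141, -0.001, 0.794]
contact_force: [2.7, 0.5, -0.4]
grip_width: 19.9
finger_force: 30.0
shift [-103.3  108.5    0.7] turn 0.844 steps mm 2.4 pos [470.1 149.7 212.2] yaw 0.794 q6 0.93
```

```bash
echo '{"increments": [[5,-21,22,0,0.17],[5,-42,44,0,0.34],[5,-63,65,0,0.51],[5,-84,87,0,0.68],[5,-103,108,0,0.844]]}' | python3 shift.py; echo '{"increments": [[5,0,0,0,0]]}' | python3 shift.py|head -3; python3 - <<'E'
from h import *
c=optics.capture('wrist'); cv2.imwrite('pics/w9.png',c['color'][...,::-1])
g=cv2.cvtColor(c['color'],cv2.COLOR_RGB2HSV)
for r,z in [(5,21),(20,21),(40,21),(195,12),(215,12),(235,12),(255,12)]: 
    m=(g[r,:,1]<30)&(g[r,:,2]>140); x=np.where(m[190:450])[0]+190; s=np.split(x,np.where(np.diff(x)>3)[0]+1)
    print(r,[(a[0],a[-1],wray(c,a[0],r,z).round(1),wray(c,a[-1]+1,r,z).round(1)) for a in s if len(a)>10])
o=sensors.get_obs();print(o['tool_pos'].round(1),o['tcp_rot'].round(3))
E
```

```text
time: 18.65
tool_pos: [476.2, 0.4, 212.2]
tcp_rot: [-3.141, -0.001, -0.051]
contact_force: [0.1, 3.2, 0.7]
grip_width: 19.7
finger_force: 30.0
time: 18.77
tool_pos: [476.6, -0.5, 212.2]
tcp_rot: [3.141, -0.001, -0.048]
5 [(np.int64(217), np.int64(253), array([617.9,  41. ]), array([615.3,  23.2])), (np.int64(388), np.int64(424), array([612.4, -38.7]), array([613.3, -56.6]))]
20 [(np.int64(217), np.int64(253), array([610. ,  41.1]), array([607.5,  23.4])), (np.int64(388), np.int64(424), array([604.6, -38.2]), array([605.4, -56. ]))]
40 [(np.int64(216), np.int64(252), array([599.8,  41.8]), array([597.5,  24.2])), (np.int64(388), np.int64(425), array([594.6, -37.5]), array([595.2, -55.8]))]
195 [(np.int64(242), np.int64(359), array([523.1,  36. ]), array([520.1, -22.6]))]
215 [(np.int64(243), np.int64(398), array([512.9,  36.5]), array([509.1, -42.2]))]
235 [(np.int64(244), np.int64(397), array([502.4,  37. ]), array([498.6, -41.8]))]
255 [(np.int64(246), np.int64(295), array([491.6,  37.1]), array([490.4,  11. ])), (np.int64(346), np.int64(395), array([489.2, -14.7]), array([487.8, -40.9]))]
[4.765e+02 4.000e-01 2.122e+02] [ 3.141e+00 -1.000e-03 -4.500e-02]
```

View pics/w9.png

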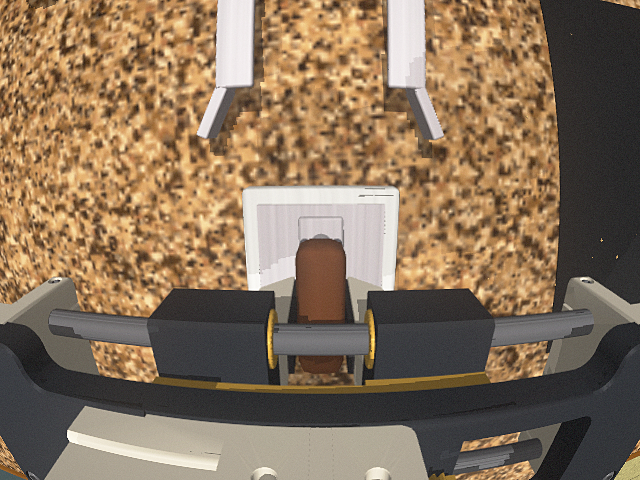

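The short press is aligned with the channel: plate corners (243,188) and (399,188), lips ending at (217–253, 86) and (388–424, 86). The centre lines agree within 0.5 mm, so I'll slide it in.

```bash
echo '{"increments": [[5,25,0,0,0],[5,50,0,0,0],[5,75,0,0,0],[5,100,0,0,0],[5,120,0,0,0]]}' | python3 shift.py; echo '{"increments": [[5,10,0,0,0],[5,20,0,0,0],[5,30,0,0,0],[5,34,0,0,0],[5,38,0,0,0]]}' | python3 shift.py;echo '{"increments": [[5,2,0,0,0],[5,4,0,0,0],[5,4,0,0,0]]}' | python3 shift.py
```

```text
time: 19.45
tool_pos: [595.6, -3.5, 212.1]
tcp_rot: [3.141, 0.004, -0.041]
contact_force: [-9.2, -4.8, 9.8]
grip_width: 19.9
finger_force: 30.0
time: 20.08
tool_pos: [632.8, -5.4, 212.1]
tcp_rot: [3.14, 0.005, -0.041]
contact_force: [-8.6, -4.9, 9.1]
grip_width: 19.7
finger_force: 30.0
time: 20.45
tool_pos: [636.7, -5.5, 212.1]
tcp_rot: [3.14, 0.005, -0.042]
contact_force: [-9.0, -3.7, 8.0]
grip_width: 20.0
finger_force: 30.0
```

```bash
echo '{"increments": [[5,1.5,0,0,0],[5,3,0,0,0],[5,3,0,0,0]]}' | python3 shift.py;echo '{"increments": [[5,1,0,0,0],[5,2,0,0,0],[5,2,0,0,0]]}' | python3 shift.py; python3 - <<'E'
from h import *
c=optics.capture('wrist'); cv2.imwrite('pics/w10.png',c['color'][...,::-1])
E
```

```text
time: 20.82
tool_pos: [638.1, -5.5, 212.4]
tcp_rot: [3.141, 0.011, -0.041]
contact_force: [-19.3, -4.3, 16.9]
grip_width: 20.0
finger_force: 30.0
time: 21.2
tool_pos: [639.1, -5.5, 212.6]
tcp_rot: [3.141, 0.015, -0.041]
contact_force: [-25.8, -4.5, 22.4]
grip_width: 19.7
finger_force: 30.0
```

View pics/w10.png

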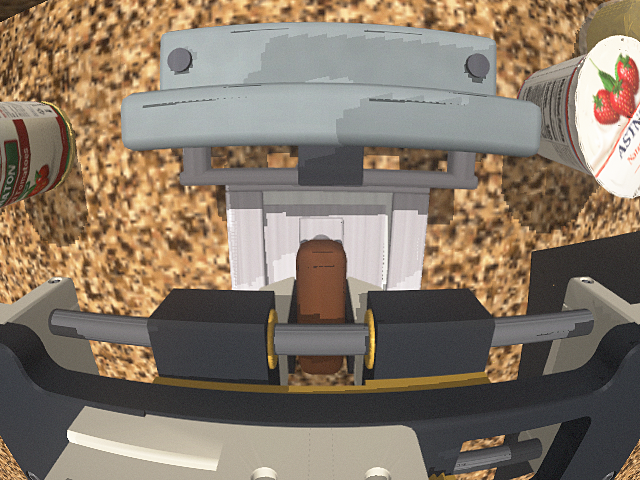

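The short press is home: its plate end is at the stop bar (y≈190) and the force is up to 26 N. Relax the push, then pull.

```bash
echo '{"increments": [[5,-3,0,0,0],[5,-3,0,-2,0],[5,-3,0,-4,0],[5,-3,0,-6,0],[5,-3,0,-8,0]]}' | python3 shift.py; echo '{"increments": [[5,0,0,-2,0],[5,0,0,-4,0],[5,0,0,-6,0],[5,0,0,-8,0],[5,0,0,-8,0]]}' | python3 shift.py
```

```text
time: 21.88
tool_pos: [638.2, -5.4, 217.2]
tcp_rot: [3.141, 0.009, -0.042]
contact_force: [-3.2, -3.6, -7.8]
grip_width: 20.0
finger_force: 30.0
time: 22.5
tool_pos: [638.1, -5.5, 224.4]
tcp_rot: [3.141, 0.009, -0.042]
contact_force: [-3.4, -3.1, -13.9]
grip_width: 19.8
finger_force: 30.0
```

```bash
echo '{"increments": [[5,0,0,-2,0],[5,0,0,-4,0],[5,0,0,-4,0],[5,0,0,-4,0]]}' | python3 shift.py|grep -v rot; for i in 1 2 3 ; do echo '{"increments": [[5,0,0,0,0],[5,0,0,0,0],[5,0,0,0,0],[5,0,0,0,0],[5,0,0,0,0]]}' | python3 shift.py | grep -v rot; done
```

```text
time: 23.0
tool_pos: [638.1, -5.5, 228.0]
contact_force: [-3.8, -3.8, -18.1]
grip_width: 19.9
finger_force: 30.0
time: 23.62
tool_pos: [638.1, -5.5, 228.0]
contact_force: [-3.5, -4.0, -17.0]
grip_width: 19.9
finger_force: 30.0
time: 24.25
tool_pos: [638.1, -5.5, 228.0]
contact_force: [-4.0, -3.3, -17.0]
grip_width: 19.5
finger_force: 30.0
time: 24.88
tool_pos: [638.1, -5.6, 228.0]
contact_force: [-4.5, -3.8, -17.9]
grip_width: 19.4
finger_force: 30.0
```

Two steady seconds at about 17.5 N, so the carriage was at about 13 mm. Letting it down and sliding it out.

```bash
echo '{"increments": [[5,0,0,4,0],[5,0,0,8,0],[5,0,0,12,0],[5,0,0,15,0],[5,0,0,18,0]]}' | python3 shift.py; echo '{"increments": [[5,0,0,0,0]]}' | python3 shift.py|grep force; echo '{"increments": [[5,-20,0,0.5,0],[5,-55,0,0.5,0],[5,-95,0,0.5,0],[5,-135,0,0.5,0],[5,-172,0,0.5,0]]}' | python3 shift.py; python3 to.py 535.7 -258.3 212 0.099
```

```text
time: 25.5
tool_pos: [638.1, -5.4, 212.9]
tcp_rot: [-3.142, 0.008, -0.043]
contact_force: [-10.3, -2.5, 2.6]
grip_width: 19.8
finger_force: 30.1
contact_force: [-9.0, -2.0, -1.9]
finger_force: 30.1
time: 26.25
tool_pos: [466.9, 2.6, 213.5]
tcp_rot: [-3.141, -0.0, -0.042]
contact_force: [0.2, 0.0, -4.3]
grip_width: 19.7
finger_force: 30.0
shift [ 79.8 257.7   1.5] turn -0.141 steps mm 4.3 pos [466.9   2.6 213.5] yaw -0.042 q6 1.45
```

```bash
echo '{"increments": [[5,8,28,1.2,-0.02],[5,16,56,1.2,-0.05],[5,24,86,1.2,-0.08],[5,34,116,1.2,-0.11],[5,43,146,1.2,-0.14]]}' | python3 shift.py|head -4; python3 to.py 535.7 -258.3 212 0.099
```

```text
time: 26.88
tool_pos: [505.2, -146.3, 212.4]
tcp_rot: [-3.142, -0.001, 0.099]
contact_force: [0.5, -0.4, -3.7]
shift [ 19.3 114.4   0.4] turn -0.0 steps mm 1.9 pos [ 505.2 -146.3  212.4] yaw 0.099 q6 1.04
```

```bash
echo '{"increments": [[5,6,35,0.5,0],[5,12,70,0.5,0],[5,17,98,0.5,0],[5,19,114,0.7,0],[5,19,114,0.7,0]]}' | python3 shift.py|grep -v rot; echo '{"increments": [[5,0,0,0.3,0],[50,0,0,0.3,0],[50,0,0,0.3,0],[50,0,0,0,0]]}' | python3 shift.py|grep -v rot; echo '{"increments": [[60,0,0,-40,0],[60,0,0,-90,0],[60,-35,-50,-110,0],[60,-60,-100,-130,0],[60,-80,-150,-150,0]]}' | python3 shift.py|head -2; python3 to.py 350 180 400 1
```

```text
time: 27.5
tool_pos: [534.9, -258.5, 212.1]
contact_force: [0.6, -2.5, 1.2]
grip_width: 19.5
finger_force: 30.0
time: 28.0
tool_pos: [534.1, -257.5, 211.2]
contact_force: [0.2, 0.1, 0.2]
grip_width: 45.3
finger_force: 0.0
time: 28.62
tool_pos: [438.9, -114.8, 362.0]
shift [ -60.8 -301.9  -37.9] turn -0.906 steps mm 5.0 pos [ 438.9 -114.8  362. ] yaw 0.094 q6 1.05
```

Move the arm aside to see the mat.

```bash
echo '{"increments": [[60,-12,-60,-8,-0.18],[60,-24,-120,-16,-0.36],[60,-36,-180,-24,-0.54],[60,-48,-240,-32,-0.72],[60,-60,-300,-38,-0.9]]}' | python3 shift.py|head -2; python3 - <<'E'
from h import *
c=snap('top','t11.png')
E
```

```text
time: 29.25
tool_pos: [351.1, 178.4, 400.0]
```

View pics/t11.png

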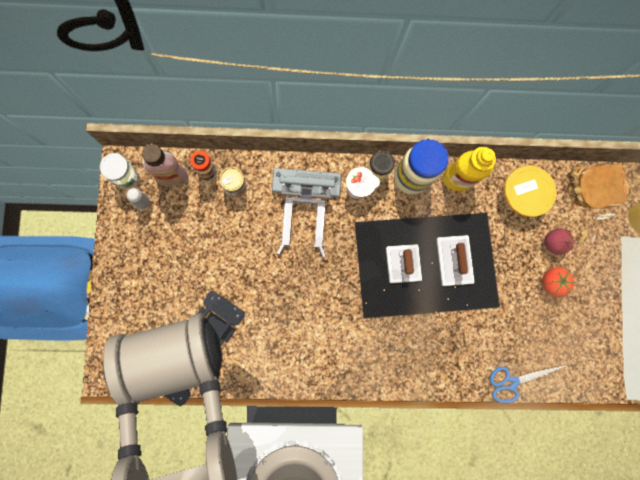

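The presses lie side by side on the mat, short at (404,264) and middle at (456,261). The tester, tin and tub are where they were. One numeric check before handing in.

```bash
python3 - <<'E'
from h import *
c=optics.capture('top')
M=np.array([541.6,-317.9]);a=.099;A=np.array([[np.cos(a),np.sin(a)],[-np.sin(a),np.cos(a)]])
for r in presses(c,[(380,238,428,292)])+presses(c,[(432,228,482,295)]): print(r,'mat frame',(A@(r[0][0][:2]-M)).round(1))
E
```

```text
((array([ 540. , -258.2,   92. ,   82.6]), np.float64(0.097)), (array([ 538.8, -255.4,   49.6,   16.5]), np.float64(0.025))) mat frame [ 4.3 59.6]
((array([ 551.2, -386.1,  121.7,   82.9]), np.float64(0.098)), (array([ 550.3, -383.9,   67.5,   16.9]), np.float64(0.11))) mat frame [  2.8 -68.8]
```

```bash
python3 -c "
from plant import bot, optics, sensors
print(bot.close_job())"
```

```text
the job is handed in; nothing more can be done
None
```

I tested the middle press and then the short one (there was no long press), holding each for about two seconds at about 13 mm of carriage lift as judged from wrist force and height because the pointer was hidden; both now lie side by side on the mat, nothing else was disturbed, and the job is handed in with no verdict shown.

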